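# Lock a microscope's stage for transport with its pin

## Task

The microscope is being made ready for transport. Take the locking pin (the one with the tall narrow round knob) out of the wooden rack and put it, point down, into the small round hole of the sliding stage plate; then, with the pin standing in that hole, drag the plate along until the pin drops into the notch hidden underneath, leave it there fully home with its knob down on the plate, and let go. Leave the other two tools in the rack and everything else on the table where they are.

Things in the scene. Friction and masses are not known exactly. Their poses are not given: they have to be found in the camera images.
- lock_pin: The locking pin, point down in one of the rack's three holes (which one varies). Steel shank 8 mm in diameter, 34 mm long, its lowest 4 mm tapering to a 4.4 mm tip; above it a black round knob 20 mm in diameter, 34 mm tall (68 mm in all); 49 to 98 g. In the rack the knob's underside rests on the rack's top. Origin: centre of the tip; z runs up the shank to the knob.
- plate_hole (a point): Centre of the mouth of the small round hole in the sliding plate, on its top face, 130 mm above the table. 10 mm in diameter with a 1 mm chamfer, straight through the 14 mm plate, ringed by a flush dark bushing. 1 mm under the plate lies the fixed bed: a pin put in comes to stand on the bed, its tip 15 mm below this point, unless over the notch. Axes as the microscope's.
- plate_mid (a point): Centre of the top face of the sliding stage plate: bare aluminium, 90 mm along the microscope's x (sliding direction), 150 mm along y, 14 mm thick. The small hole for the pin lies 60 mm from here towards +y, 15 mm from the plate edge farthest from the limb. The big 38 mm opening near this point is the light opening, not the hole meant.
- plate (a joint): Position of the sliding plate along the microscope's x axis, m. 0: hole right above the hidden notch (the thin line on the plate beside the hole then meets the thin white line on the bed, plate centred on the bed). Starts between +0.022 and +0.045, so drag it in the microscope's -x direction; stops at -0.012 and +0.05. About 1.5 N of friction; stays where it is left.
- notch (a point): Centre of the mouth of the locking notch, in the top face of the fixed dark stage bed, 115 mm above the table, covered by the plate. 12 mm wide along x, 14 mm along y, 22 mm deep. With the pin fully home its tip is 19 mm below this point and its knob rests on the plate. The bed is 200 by 200 mm, 26 mm thick. Axes as the microscope's.
- microscope: The microscope stand, fixed, white, its head taken off. Origin: on the table under the stage bed's centre; x: the plate's sliding direction. Its upright limb (85 by 75 mm, 283 mm high) stands 165 mm from the origin towards -y, far from the hole, which lies on the side of +y, 60 mm from the origin when the plate is at 0.
- rack: Wooden rack, a heavy block fixed on the table, 56 mm (x) by 190 mm (y) by 45 mm high, with three holes 10 mm in diameter and 36 mm deep in a row along its y axis at -60, 0 and +60 mm. Origin: centre of its underside.
- t_key: Steel key in the rack, not to be disturbed: same shank as the pin but a T-shaped head, its cross bar 50 mm long, 10 mm thick, its top 28 mm above the rack. Origin: centre of the tip.
- disc_key: Key in the rack, not to be disturbed: same shank as the pin but a flat disc head 38 mm in diameter and 10 mm tall. Origin: centre of the tip.
- oil_bottle: Small amber bottle, 28 mm in diameter, 70 mm high; a bystander. Origin: centre of its underside.
- dish: Clear shallow dish, 90 mm in diameter, 16 mm high; a bystander. Origin: centre of its underside.
- objective_can: Black screw-top can, 36 mm in diameter, 55 mm high; a bystander. Origin: centre of its underside.
- marker_b: Marker pen lying on the table, 135 mm long, 13 mm thick; a bystander. Origin: under the middle of its barrel.

How it is judged (in metres and radians):
On the way, in this order (a step that is already met when the one before it is completed fails the run):
1. the pin stands in the plate's small hole, at least 10 mm deep, while the plate is still more than 12 mm away from the locked position (z of lock_pin in the frame of plate_hole below -0.01 m and horizontal distance between lock_pin and plate_hole below 0.0035 m and angle between lock_pin's own z axis and vertical below 0.2 rad and value of joint plate above 0.012 m), for 0.1 s.
2. the pin has dropped through the plate into the notch (z of lock_pin in the frame of notch below -0.016 m and horizontal distance between lock_pin and notch below 0.0045 m and angle between lock_pin's own z axis and vertical below 0.15 rad), for 0.2 s.
At the end, for the whole second after the job is handed in: The pin is home in the notch: its tip at least 16 mm below the notch's mouth and within 4.5 mm of its centre, upright within 0.15 rad, at rest; the plate within 5 mm of the locked position; the other tools and bystanders where they were (all of step 2 and value of joint plate between -0.005 and 0.005 m and linear speed of lock_pin below 0.02 m/s and angular speed of lock_pin below 0.3 rad/s); the robot touches nothing.
It fails at once if one of the other two tools in the rack was shifted by more than 15 mm (distance of any of t_key, disc_key from where it was at the start of the episode above 0.015 m).
It fails at once if a bystander on the table was shifted by more than 30 mm (distance of any of oil_bottle, dish, objective_can, marker_b from where it was at the start of the episode above 0.03 m).
It also fails if it takes over 50 s, if anything falls off the work surface, if the arm or the gripper's body presses on something with over 40 N, if the wrist force passes 120 N, or if a joint passes its speed limit or range.

## Robot

A 7-joint arm with a two-finger parallel gripper is mounted at the origin on the work surface. World frame = base frame: x ahead of the robot, y to its left, z up, the work surface at z = 0. Lengths are in mm, angles in rad, forces in N, time in s.
With the tool pointing down it reaches from about 350 to 900 mm from the base axis. Payload 19.9 kg.
Tool frame: the origin (TCP) lies between the finger pads; the fingertips stand 11 mm ahead of it and the grasp point (between the pads) lies 8 mm behind it; z points along the fingers, y is the direction in which the jaws open and shut (so a half turn about z gives the same grasp; the last joint's range is limited). The gripper opens to 94 mm and grips with 3 to 60 N. Pads are 16 mm wide; open, the fingers measure 119 mm over their backs; the gripper's body (75 mm by 177 mm) begins 78 mm behind the grasp point.
Start: joints at [-1.256, 0.417, -0.01, 1.614, 0.005, 1.111, -0.053], TCP at [218.287, 585.62, 216.425] pointing down, gripper open.
Joint ranges: [-2.81, 2.81], [-0.39, 2.02], [-1.27, 1.25], [0.06, 2.57], [-1.19, 4.33], [0.19, 2], [-2.82, 2.82]. Speed limits (rad/s): [1.89, 1.89, 2.39, 2.39, 3.01, 3.01, 3.01].

## Interface

Orientations are given as a rotation vector (axis times angle).
In Python, from workcell import robot gives the robot as it stands.
- The arm moves only by the tool arm_command, never from a script. Its argument "deltas" is a list of rows, each a list of 3 entries, a list of its own where there are three numbers: the shift along the tool's x, y, z in mm, then the turn, a rotation vector about the tool's x, y, z in rad, then the closure, from -1 (fully open) to 1 (shut). In form: [[[tx, ty, tz], [wx, wy, wz], gripper], ...]. A call has 1 to 12 rows; each row shifts and turns the commanded pose from where the row before left it, along the tool's axes as they then stand; what a row does not reach is not made up. A row lasts 1/12 s, in which the tool goes at most 41.7 mm and 7.16 degrees, less where a joint would pass 70% of its speed; a pose out of reach is approached as far as the arm can. A call is refused whole if a number of a shift passes 41.7 or a number of a turn 0.125, either way. A call with a gripper value outside its range is refused whole. The fingers move at their own pace and stop on an object; the grip force is fixed at half the most. Time passes only in rows, so rows that do not move let the fingers close. It gives the time, the measured TCP pose, the force and the opening at its end, in the units of the state.
- robot.observe(): the state, without advancing time (a new reading comes with each control period).
- robot.capture(name): name is "scene" or "top"; returns the picture (400x640x3 uint8, red, green, blue); there is no depth.
- robot.camera_model(name): a dict with "fov_y" (degrees; the focal length in pixels is half the picture's height over the tangent of half this angle, whatever the lens; pixels are square), "cx", "cy" (the principal point, pixels), "eye" and "rotation" of the camera in the world. Camera axes: x right, y up, looking along -z (the intrinsics and any distortion apply to the point x, -y, -z); pixel columns grow to the right and rows downward; lengths in mm; the calibration is good to about 2 mm. A picture is of the moment at which its call begins. camera_model takes no time and is no camera call.
- robot.job_done(): hands the job in, once; it reports no verdict.
Trained networks look in the newest picture that a camera, given by its name, has taken for a name from the list of things; names that differ only in an ending like _2 or _b are one class to them, and where a whole thing is asked for, a point or a joint stands for the part that bears it (a point fixed in the world has none). Each returns a list of dicts, best first, with "score" (0 to 1); they miss things now and then, are a little off and sometimes report something else, mostly with a low value. They report only what shows in the picture. A call takes as long as a camera call.
- robot.recognise(name, camera): "position" ([x, y, z] in mm, in world coordinates, good to about 4 mm: the middle of the surface that is visible of it).
- robot.mark_of(name, camera): "position" ([x, y, z] in mm, in world coordinates, good to about 4 mm: a listed point, or the origin of a listed thing).
The state is a dict: "time": time; "q": joint angles; "qd": joint speeds; "joint_efforts": joint torques, N m; "tool_pos": TCP position; "orientation": TCP orientation; "contact_force": force on the tool from outside, world axes, zero at the start; "moment": the same for the moment, N m; "grip_width": finger opening in mm.
Only numpy, scipy, OpenCV 4.12 (cv2) and the standard library are available. Lean on these libraries where they do the work, as an engineer would, in place of code of your own. Each camera call takes 0.05 s, during which the arm holds its last target.

## Working session

There is one attempt and no reset: what is moved stays moved. The work goes in short steps, Python scripts to look and compute and a tool call to move; the robot and the scene stay as the last step left them, time stands still between calls to the robot, and variables do not carry over. Pictures are saved under pics/ and viewed, and the job is handed in when it is done.

Besides the shell and the picture viewer there is one more tool, called after "Call:" by a JSON object that holds its "fn" and its "kwargs", one argument or row to a line. arm_command: Moves the arm, as the interface text tells. Its arguments: {"type":"object","properties":{"deltas":{"type":"array"}},"required":["deltas"]}

```bash
mkdir -p pics; ls; python3 - <<'E'
from workcell import robot
import cv2,numpy as np
s=robot.observe()
print(s['time'],s['tool_pos'],s['orientation'],s['grip_width'],s['contact_force'])
for n in("scene","top"):
    im=robot.capture(n); cv2.imwrite(f'pics/{n}0.png',im[:,:,::-1])
    print(n,robot.camera_model(n))
    for k in("lock_pin","plate_hole","plate_mid","notch","microscope","rack","t_key","disc_key"):
        r=robot.mark_of(k,n)
        print(k,[(np.round(x['position'],1).tolist(),round(x['score'],2)) for x in r[:2]])
print(robot.observe()['time'])
E
```

```text
pics
0.0 [218.17114021 585.30282522 215.84281128] [-5.57407011e-01 -3.09160194e+00  1.89303284e-03] 93.78487888191776 [-0.3136727   0.27482669 -0.19912598]
scene {'fov_y': 56.334304686586016, 'cx': 320.82409005178164, 'cy': 195.0165058544518, 'eye': array([951.62206878, 375.1437148 , 654.84391562]), 'rotation': array([0.40328862, 0.7798721 , 2.10623669])}
lock_pin [([468.7, 348.7, 13.0], 0.75)]
plate_hole [([579.4, -97.0, 132.0], 0.94)]
plate_mid [([570.6, -154.9, 132.9], 0.97)]
notch [([557.9, -94.1, 115.4], 0.91), ([466.3, 285.2, 15.3], 0.54)]
microscope [([539.8, -150.7, 1.4], 0.63)]
rack [([569.9, -153.4, 130.9], 0.72), ([466.3, 289.1, 1.6], 0.56)]
t_key [([467.4, 288.1, 10.2], 0.68)]
disc_key [([669.0, 300.3, 2.4], 0.71), ([459.4, 228.6, 9.6], 0.61)]
top {'fov_y': 54.034068626605645, 'cx': 313.9975132513564, 'cy': 196.47369492166897, 'eye': array([418.85743875,  97.91577326, 921.09301888]), 'rotation': array([ 0.16285659, -0.16986447, -1.55918818])}
lock_pin [([538.5, -146.3, -4.0], 0.51), ([473.2, 350.1, 13.2], 0.41)]
plate_hole [([582.3, -94.4, 125.8], 0.77), ([748.9, 51.5, -1.2], 0.61)]
plate_mid [([567.6, -158.1, 129.6], 0.93)]
notch [([559.3, -91.0, 121.0], 0.59)]
microscope [([540.9, -150.6, -4.8], 0.81)]
rack [([468.5, 286.9, 1.0], 0.64)]
t_key [([467.2, 289.4, 12.0], 0.44)]
disc_key [([458.7, 223.5, 10.0], 0.83)]
0.9
```

View pics/scene0.png

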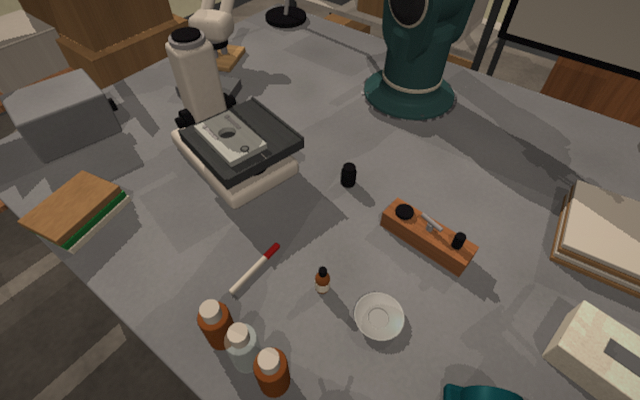

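View pics/top0.png

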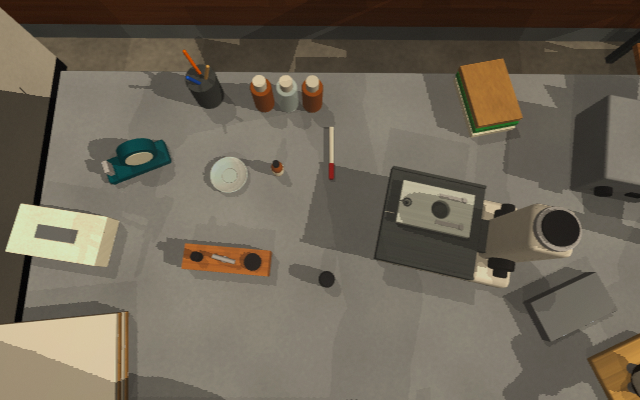

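```bash
cat > h.py <<'E'
from workcell import robot
import cv2,numpy as np
from scipy.spatial.transform import Rotation as R
def cam(n):
    m=robot.camera_model(n); f=200/np.tan(np.radians(m['fov_y']/2))
    return m,f,R.from_rotvec(m['rotation']).as_matrix(),np.array(m['eye'])
def proj(n,p):
    m,f,Rm,e=cam(n); c=Rm.T@(np.array(p,float)-e)
    return np.array([m['cx']+f*c[0]/-c[2], m['cy']+f*-c[1]/-c[2]])
def back(n,u,v,z):
    m,f,Rm,e=cam(n); d=Rm@np.array([(u-m['cx'])/f,-(v-m['cy'])/f,-1]); return e+d*(z-e[2])/d[2]
def crop(im,x0,y0,x1,y1,k,fn):
    cv2.imwrite(fn,cv2.resize(im[y0:y1,x0:x1,::-1],None,fx=k,fy=k,interpolation=cv2.INTER_CUBIC))
E
python3 - <<'E'
from h import *
s=cv2.imread('pics/scene0.png')[:,:,::-1];t=cv2.imread('pics/top0.png')[:,:,::-1]
a=[(s,370,185,490,275),(s,170,95,310,200),(t,175,235,280,285),(t,370,160,490,285)]
tiles=[]
for i,(im,x0,y0,x1,y1) in enumerate(a): crop(im,x0,y0,x1,y1,[6,5,7,4.5][i],f'pics/c{i}.png')
for p in[(470,349.5,79),(470,349.5,45),(581,-95.5,130)]: print(p,proj('scene',p),proj('top',p))
E
```

```text
(470, 349.5, 79) [461.18674966 236.02960781] [193.67645611 255.70757779]
(470, 349.5, 45) [456.02882915 246.05254797] [198.21651942 256.67449743]
(581, -95.5, 130) [244.18824149 149.39999007] [406.31439988 200.86886918]
```

View pics/c0.png

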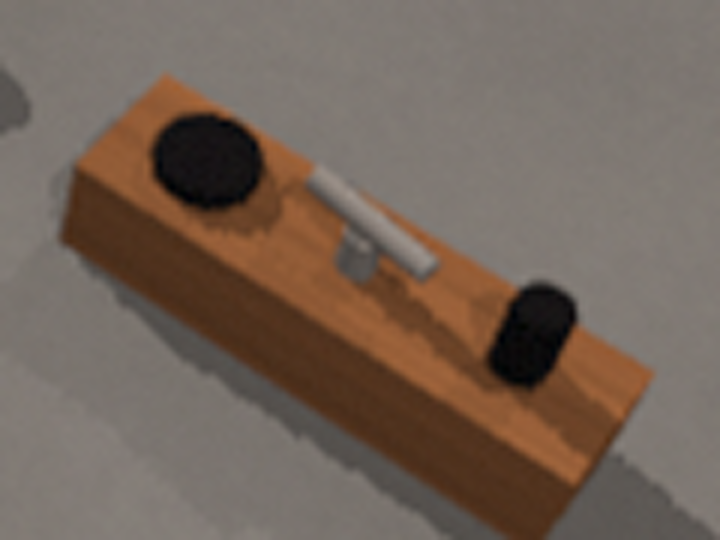

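View pics/c1.png

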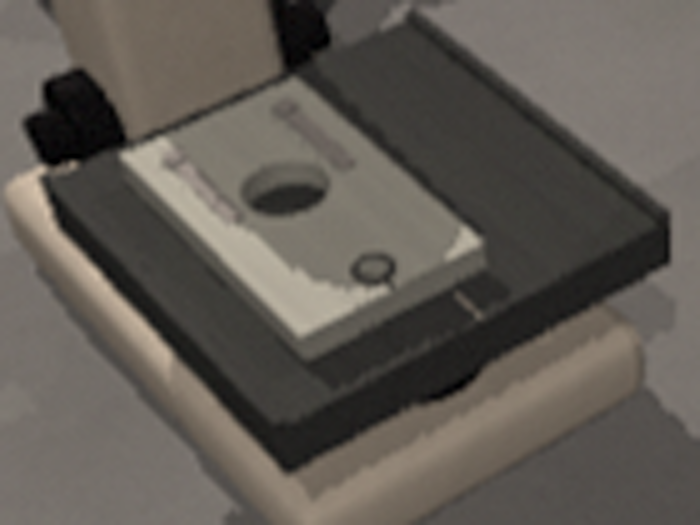

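View pics/c2.png

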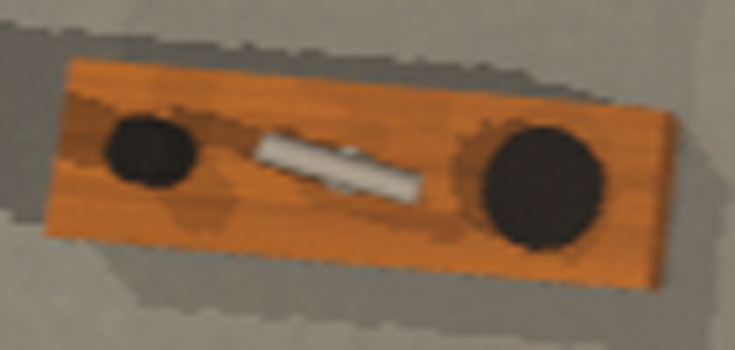

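View pics/c3.png

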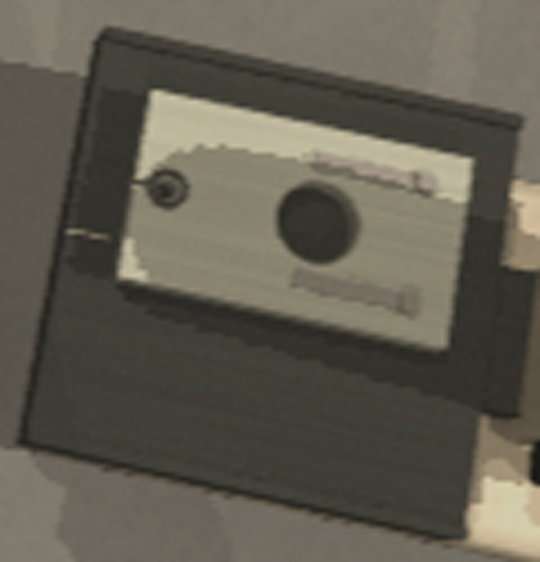

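```bash
python3 - <<'E'
from h import *
T=lambda x,y:(370+x/4.5,160+y/4.5)
S=lambda x,y:(170+x/5,95+y/5)
print('hole',back('top',*T(167,187),130),back('scene',*S(374,269),130))
print('pin top',back('scene',370+543/6,185+316/6,79),'mid top',back('top',175+152/7,235+151/7,62))
c=[back('top',*T(*p),130) for p in[(152,90),(473,158),(445,351),(117,280)]]
print('plate corners',np.round(c,1),'mid',np.mean(c,0))
c2=[back('scene',*S(*p),130) for p in[(290,77),(484,240),(303,340),(122,152)]]
print('scene corners',np.round(c2,1),np.mean(c2,0))
for q in(c,[c2[2],c2[3],c2[0],c2[1]]):
    a=q[0]-q[1]; b=q[3]-q[2]; d=q[0]-q[3]; e=q[1]-q[2]
    print([np.degrees(np.arctan2(v[1],v[0])).round(2) for v in(a,b,d,e)],[np.linalg.norm(v).round(1) for v in(a,b,d,e)])
b=[back('top',*T(*p),115) for p in[(103,30),(523,122),(463,537),(22,443)]]
print('bed',np.round(b,1),np.mean(b,0))
for x,y in((b[0],b[1]),(b[3],b[2]),(b[0],b[3]),(b[1],b[2])): v=x-y;print(np.degrees(np.arctan2(v[1],v[0])).round(2),np.linalg.norm(v))
print('line',[back('top',*T(*p),115) for p in((68,232),(110,238))],[back('scene',*S(*p),115) for p in((482,318),(458,295))])
print(R.from_rotvec(robot.observe()['orientation']).as_matrix().round(3))
E
```

```text
hole [579.56556595 -97.07825721 130.        ] [578.90273833 -95.80180137 130.        ]
pin top [474.28721396 349.96975573  79.        ] mid top [469.21239498 347.88161905  62.        ]
plate corners [[ 625.4  -92.2  130. ]
 [ 594.  -238.6  130. ]
 [ 505.1 -218.7  130. ]
 [ 536.5  -72.5  130. ]] mid [ 565.23843772 -155.47879308  130.        ]
scene corners [[ 508.2 -219.1  130. ]
 [ 537.6  -72.   130. ]
 [ 626.5  -88.5  130. ]
 [ 591.6 -237.7  130. ]] [ 565.97663238 -154.3089192   130.        ]
[np.float64(77.89), np.float64(77.89), np.float64(-12.51), np.float64(-12.61)] [np.float64(149.7), np.float64(149.5), np.float64(91.0), np.float64(91.0)]
[np.float64(76.85), np.float64(78.71), np.float64(-10.52), np.float64(-12.56)] [np.float64(153.3), np.float64(150.1), np.float64(90.4), np.float64(85.4)]
bed [[ 658.6  -73.8  115. ]
 [ 614.8 -269.9  115. ]
 [ 423.5 -226.2  115. ]
 [ 464.1  -29.8  115. ]] [ 540.24790859 -149.92498882  115.        ]
77.41 201.00919182257525
78.31 200.5970099072486
-12.74 199.37515314271502
-12.87 196.23783348450658
line [array([561.05797889, -53.84355749, 115.        ]), array([558.34445867, -73.23267905, 115.        ])] [array([562.59635827, -52.28158692, 115.        ]), array([558.3604999, -69.7839735, 115.       ])]
[[-0.937  0.349  0.   ]
 [ 0.349  0.937 -0.   ]
 [-0.    -0.    -1.   ]]
```

Call:
{"fn": "arm_command", "kwargs": {
  "deltas": [
    [[-15,-6,3],[0,0,0],-1],
    [[-27,-11.3,5],[0,0,0],-1],
    [[-27.7,-11.6,5],[0,0,0],-1],
    [[-27.7,-11.6,5],[0,0,0],-1],
    [[-27.7,-11.6,5],[0,0,0],-1],
    [[-27.7,-11.6,5],[0,0,0],-1],
    [[-27.7,-11.6,5],[0,0,0],-1],
    [[-27.7,-11.6,5],[0,0,0],-1],
    [[-27.7,-11.6,5],[0,0,0],-1],
    [[-27.7,-11.6,5],[0,0,0],-1],
    [[-27.7,-11.6,5],[0,0,0],-1],
    [[-27.4,-11.3,2],[0,0,0],-1]
  ]
}}

```text
time: 1.9
tool_pos: [471.2, 348.4, 160.9]
orientation: [-0.557, -3.091, 0.001]
contact_force: [0.6, 0.8, -0.3]
grip_width: 93.9
```

Call:
{"fn": "arm_command", "kwargs": {
  "deltas": [
    [[0,0,0],[0,0,0.06],-1],
    [[0,0,0],[0,0,0.12],-1],
    [[0,0,0],[0,0,0.12],-1],
    [[0,0,0],[0,0,0.12],-1],
    [[0,0,0],[0,0,0.12],-1],
    [[0,0,0],[0,0,0.12],-1],
    [[0,0,0],[0,0,0.12],-1],
    [[0,0,0],[0,0,0.12],-1],
    [[0,0,0],[0,0,0.12],-1],
    [[0,0,0],[0,0,0.12],-1],
    [[0,0,0],[0,0,0.12],-1],
    [[0,0,0],[0,0,0.051],-1]
  ]
}}

```text
time: 2.9
tool_pos: [470.4, 349.8, 161.5]
orientation: [2.334, 2.103, -0.0]
contact_force: [0.3, -0.3, -0.1]
grip_width: 93.9
```

```bash
python3 - <<'E'
from h import *
for n in("scene","top"):
    im=robot.capture(n); cv2.imwrite(f'pics/{n}1.png',im[:,:,::-1])
s=robot.observe();print(s['time'],s['tool_pos'],R.from_rotvec(s['orientation']).as_matrix().round(3),s['q'],s['contact_force'])
E
```

```text
3.0 [470.3948279  349.84161719 161.44365806] [[ 0.098  0.995  0.   ]
 [ 0.995 -0.098 -0.   ]
 [-0.     0.    -1.   ]] [-0.98687229  0.4262609   0.37851549  1.77711974 -0.18558811  0.97325611
 -0.63192925] [ 0.62192933  0.0709672  -0.05674929]
```

```bash
python3 - <<'E'
from h import *
s=cv2.imread('pics/scene1.png')[:,:,::-1];t=cv2.imread('pics/top1.png')[:,:,::-1]
crop(s,370,150,540,275,4,'pics/s1c.png');crop(t,120,200,290,310,4,'pics/t1c.png')
E
```

```text
(no output)
```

View pics/s1c.png

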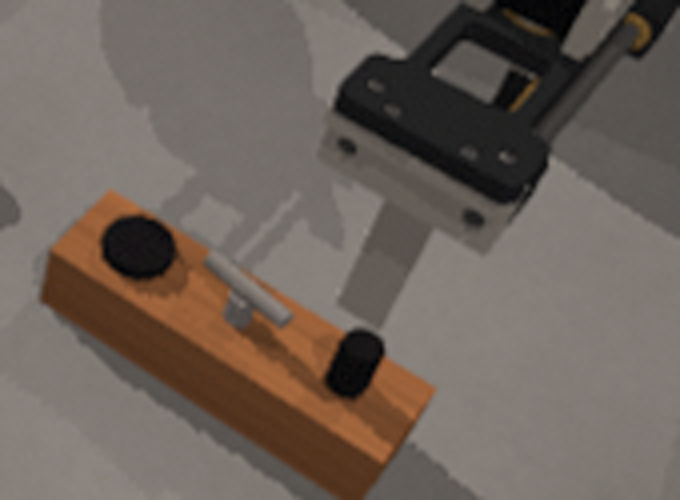

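View pics/t1c.png

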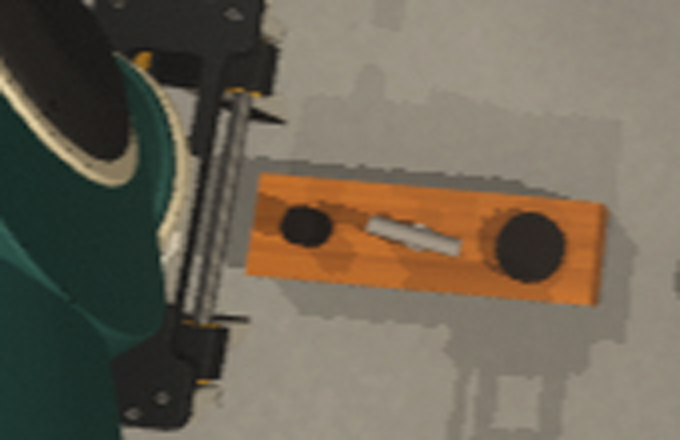

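```bash
python3 - <<'E'
from h import *
for p in[(470.4,349.8,150),(520,345,150),(420,355,150)]:
    print(p,(proj('scene',p)-[370,150])*4,(proj('top',p)-[120,200])*4)
T=lambda x,y:(120+x/4,200+y/4)
c=[back('top',*T(*p),45) for p in((260,173),(606,205),(597,306),(247,273))]
print(np.round(c,1),np.mean(c,0));
S=lambda x,y:(370+x/4,150+y/4)
c=[back('scene',*S(*p),45) for p in((112,190),(434,389),(385,463),(52,253))]
print(np.round(c,1),np.mean(c,0));
E
```

```text
(470.4, 349.8, 150) [413.42976856 251.0256272 ] [251.12968378 212.83640404]
(520, 345, 150) [356.41851901 320.02406913] [268.41823784 111.5551099 ]
(420, 355, 150) [467.81492286 186.38256696] [232.39747667 318.62942158]
[[499.4 380.8  45. ]
 [482.7 188.1  45. ]
 [427.8 191.5  45. ]
 [444.7 383.9  45. ]] [463.65941442 286.0687078   45.        ]
[[429.3 198.6  45. ]
 [446.  385.4  45. ]
 [499.4 382.6  45. ]
 [486.4 195.1  45. ]] [465.29137764 290.42846135  45.        ]
```

Call:
{"fn": "arm_command", "kwargs": {
  "deltas": [
    [[-0.7,0.6,8],[0,0,0],-1],
    [[0,0,15],[0,0,0],-1],
    [[0,0,15],[0,0,0],-1],
    [[0,0,15],[0,0,0],-1],
    [[0,0,15],[0,0,0],-1],
    [[0,0,15],[0,0,0],-1],
    [[0,0,10],[0,0,0],-1],
    [[0,0,7],[0,0,0],-1],
    [[0,0,0],[0,0,0],-0.3],
    [[0,0,0],[0,0,0],-0.3]
  ]
}}

```text
time: 3.83
tool_pos: [471.1, 348.9, 61.5]
orientation: [2.326, 2.112, -0.0]
contact_force: [-1.3, -0.0, 0.7]
grip_width: 84.1
```

```bash
python3 - <<'E'
from h import *
s=robot.capture('scene');t=robot.capture('top')
crop(s,400,170,520,275,6,'pics/s2c.png');crop(t,140,200,260,310,5,'pics/t2c.png')
s=robot.observe();print(s['time'],s['tool_pos'],s['contact_force'],s['grip_width'])
E
```

```text
3.9333 [471.39898624 349.14274199  62.16080201] [0.20407989 0.50709691 0.24042265] 76.38342803449932
```

View pics/s2c.png

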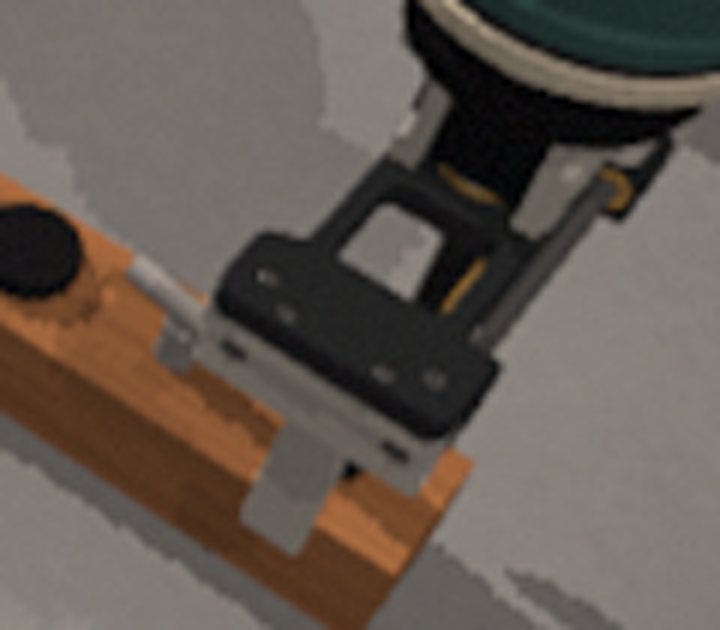

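View pics/t2c.png

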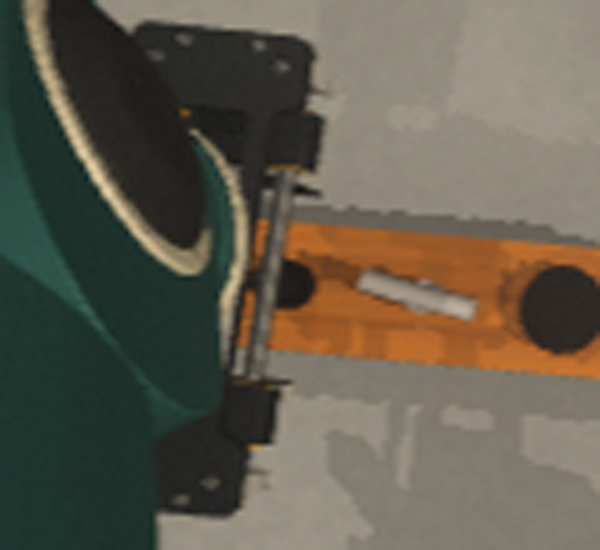

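Call:
{"fn": "arm_command", "kwargs": {
  "deltas": [
    [[0,0,0],[0,0,0],0.3],
    [[0,0,0],[0,0,0],0.3],
    [[0,0,0],[0,0,0],0.3],
    [[0,0,0],[0,0,0],0.3],
    [[0,0,0],[0,0,0],0.3],
    [[0,0,0],[0,0,0],0.3],
    [[0,0,0],[0,0,0],0.5],
    [[0,0,0],[0,0,0],0.5],
    [[0,0,0],[0,0,0],0.5]
  ]
}}

```text
time: 4.68
tool_pos: [471.0, 348.9, 61.4]
orientation: [2.326, 2.111, -0.0]
contact_force: [-0.9, -0.3, 0.0]
grip_width: 24.0
```

```bash
python3 - <<'E'
from h import *
s=robot.observe();print(s['time'],s['tool_pos'],s['contact_force'],s['moment'],s['grip_width'])
E
```

```text
4.6833 [470.95829161 348.92779337  61.41349419] [-0.8861675  -0.29908663  0.0344807 ] [-0.01745734  0.08958319 -0.05879369] 24.025323252967365
```

Centred within about 2 mm already (24 mm gap, no force). Close fully.

Call:
{"fn": "arm_command", "kwargs": {
  "deltas": [
    [[0,0,0],[0,0,0],0.7],
    [[0,0,0],[0,0,0],1],
    [[0,0,0],[0,0,0],1],
    [[0,0,0],[0,0,0],1],
    [[0,0,0],[0,0,0],1],
    [[0,0,0],[0,0,0],1]
  ]
}}

```text
time: 5.18
tool_pos: [471.0, 348.9, 61.4]
orientation: [2.327, 2.111, -0.0]
contact_force: [0.1, -0.3, -0.4]
grip_width: 19.3
```

```bash
python3 - <<'E'
from h import *
s=robot.observe();print(s['time'],s['tool_pos'],s['contact_force'],s['moment'],s['grip_width'])
E
```

```text
5.1833 [470.99572044 348.89757081  61.44148919] [ 0.10212816 -0.33906843 -0.37289177] [-0.05026618  0.0141966  -0.00406068] 19.26685094416652
```

Call:
{"fn": "arm_command", "kwargs": {
  "deltas": [
    [[0,0,-5],[0,0,0],1],
    [[0,0,-10],[0,0,0],1],
    [[0,0,-15],[0,0,0],1],
    [[0,0,-18],[0,0,0],1],
    [[0,0,-18],[0,0,0],1],
    [[0,0,-18],[0,0,0],1],
    [[0,0,-18],[0,0,0],1],
    [[0,0,-18],[0,0,0],1],
    [[0,0,-18],[0,0,0],1],
    [[0,0,-15],[0,0,0],1],
    [[0,0,-10],[0,0,0],1],
    [[0,0,-5],[0,0,0],1]
  ]
}}

```text
time: 6.18
tool_pos: [471.3, 349.1, 231.4]
orientation: [-2.326, -2.111, -0.003]
contact_force: [-0.5, -0.2, -0.8]
grip_width: 19.1
```

```bash
python3 - <<'E'
from h import *
s=robot.capture('scene');t=robot.capture('top')
crop(s,390,130,530,250,5,'pics/s3c.png');
s=robot.observe();print(s['time'],s['tool_pos'],s['contact_force'],s['moment'],s['grip_width'])
M=R.from_rotvec(s['orientation']).as_matrix();print(M.round(3), M.T@(np.array([579,-96.3,s['tool_pos'][2]])-s['tool_pos']))
E
```

```text
6.2833 [471.08410661 349.04074725 230.16144119] [-0.44284511  0.08759271 -0.43504726] [-0.03045106  0.07473562  0.01508283] 19.405420866429747
[[ 0.097  0.995  0.001]
 [ 0.995 -0.097  0.001]
 [ 0.001  0.001 -1.   ]] [-4.32802487e+02  1.50519669e+02 -2.39858832e-01]
```

View pics/s3c.png

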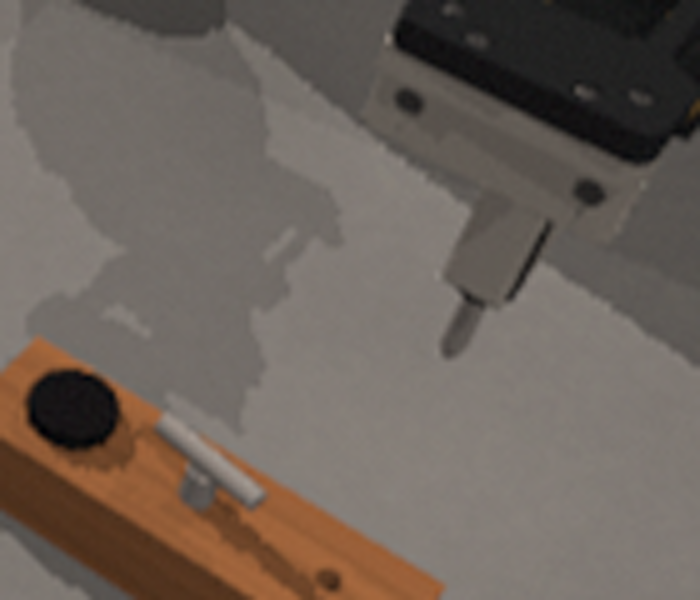

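Call:
{"fn": "arm_command", "kwargs": {
  "deltas": [
    [[-10,3,0],[0,0,0],1],
    [[-22,8,0],[0,0,0],1],
    [[-32,11,0],[0,0,0],1],
    [[-32,11,0],[0,0,0],1],
    [[-32,11,0],[0,0,0],1],
    [[-32,11,0],[0,0,0],1],
    [[-32,11,0],[0,0,0],1],
    [[-32,11,0],[0,0,0],1],
    [[-32,11,0],[0,0,0],1],
    [[-32,11,0],[0,0,0],1],
    [[-32,11,0],[0,0,0],1],
    [[-32,11,0],[0,0,0],1]
  ]
}}

```text
time: 7.28
tool_pos: [556.7, -15.6, 228.6]
orientation: [-2.327, -2.11, 0.002]
contact_force: [0.5, 0.6, -1.7]
grip_width: 19.5
```

Call:
{"fn": "arm_command", "kwargs": {
  "deltas": [
    [[-32,11,0],[0,0,0],1],
    [[-26,10,0],[0,0,0],1],
    [[-15,6,0],[0,0,0],1],
    [[-7.5,2.5,0],[0,0,0],1],
    [[0,0,8],[0,0,0],1],
    [[0,0,12],[0,0,0],1],
    [[0,0,10],[0,0,0],1],
    [[0,0,5],[0,0,0],1],
    [[0,0,0],[0,0,0],1]
  ]
}}

```text
time: 8.03
tool_pos: [578.1, -94.9, 192.7]
orientation: [-2.324, -2.112, 0.003]
contact_force: [0.1, 0.7, 0.2]
grip_width: 19.3
```

```bash
python3 - <<'E'
from h import *
s=robot.capture('scene');t=robot.capture('top')
crop(s,190,90,300,180,7,'pics/s4c.png');crop(t,350,150,490,270,5,'pics/t4c.png')
s=robot.observe();print(s['time'],s['tool_pos'],s['contact_force'],s['moment'],s['grip_width'])
M=R.from_rotvec(s['orientation']).as_matrix();print(M.round(3), s['q'])
tip=s['tool_pos']+M@[0,0,50.4];print(tip,(proj('scene',tip)-[190,90])*7)
E
```

```text
8.1333 [578.84239879 -95.47021731 194.33750624] [-0.47732945  0.17341566 -0.62384008] [-0.01048314  0.04285226  0.00121645] 19.33926924207216
[[ 0.096  0.995 -0.   ]
 [ 0.995 -0.096 -0.   ]
 [-0.    -0.    -1.   ]] [-0.33407903  0.41817267  0.57643962  1.75061924 -0.25798894  1.04937074
  0.23664187]
[578.82294259 -95.47179659 143.93751002] [377.79224842 376.26706053]
```

View pics/s4c.png

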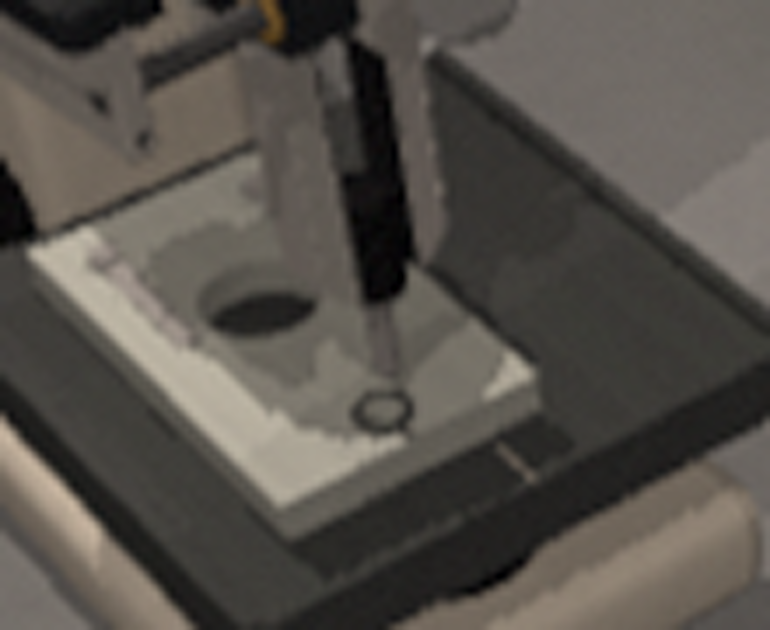

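View pics/t4c.png

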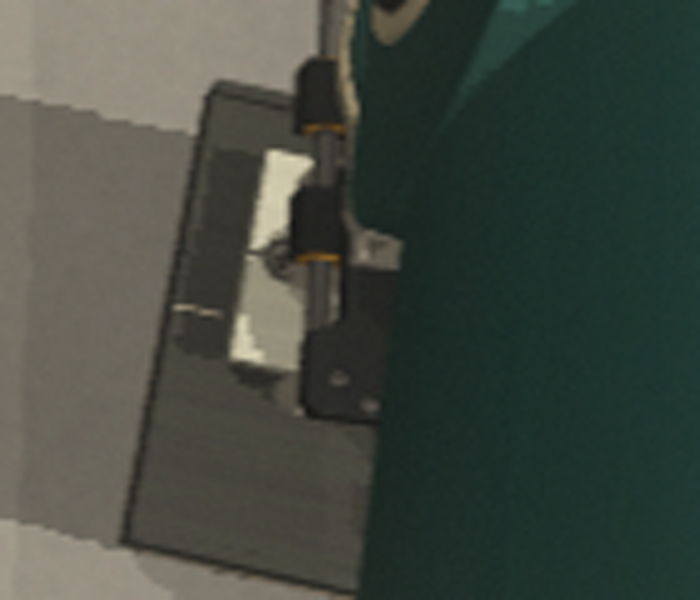

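```bash
python3 - <<'E'
from h import *
for z in(143,144,145): print(z,back('scene',190+386/7,90+378/7,z))
print(back('scene',190+383/7,90+410/7,130))
print(robot.observe()['tool_pos'])
d=[proj('scene',np.array([579,-96,137.])+v)-proj('scene',[579,-96,137]) for v in np.eye(3)];print(d)
E
```

```text
143 [577.2216741  -93.89683814 143.        ]
144 [577.95314786 -92.98046395 144.        ]
145 [578.68462162 -92.06408976 145.        ]
[578.50528656 -96.44016939 130.        ]
[578.84239879 -95.47021731 194.33750624]
[array([-0.34409858,  0.25729103]), array([0.34898712, 0.19835677]), array([-0.06999245, -0.36574682])]
```

Call:
{"fn": "arm_command", "kwargs": {
  "deltas": [
    [[-2,0.5,0],[0,0,0],1],
    [[0,0,5],[0,0,0],1],
    [[0,0,5],[0,0,0],1],
    [[0,0,1],[0,0,0],1],
    [[0,0,0],[0,0,0],1]
  ]
}}

```text
time: 8.55
tool_pos: [579.0, -98.1, 183.0]
orientation: [-2.326, -2.111, 0.001]
contact_force: [-0.2, -0.7, -0.9]
grip_width: 19.3
```

```bash
python3 - <<'E'
from h import *
s=robot.capture('scene').astype(float)
for i in range(3): s+=robot.capture('scene')
s=(s/4).astype(np.uint8)
crop(s,220,120,270,160,15,'pics/s5c.png')
for k in('lock_pin','plate_hole'):print(robot.mark_of(k,'scene')[:1])
s=robot.observe();print(s['time'],s['tool_pos'],s['contact_force'])
E
```

```text
[{'position': [579.0, -99.6, 132.1], 'score': 0.55}]
[{'position': [581.2, -94.2, 130.4], 'score': 0.55}]
8.85 [579.27032729 -98.15029536 183.62374739] [-0.06197661  0.30075165  0.13129625]
```

View pics/s5c.png

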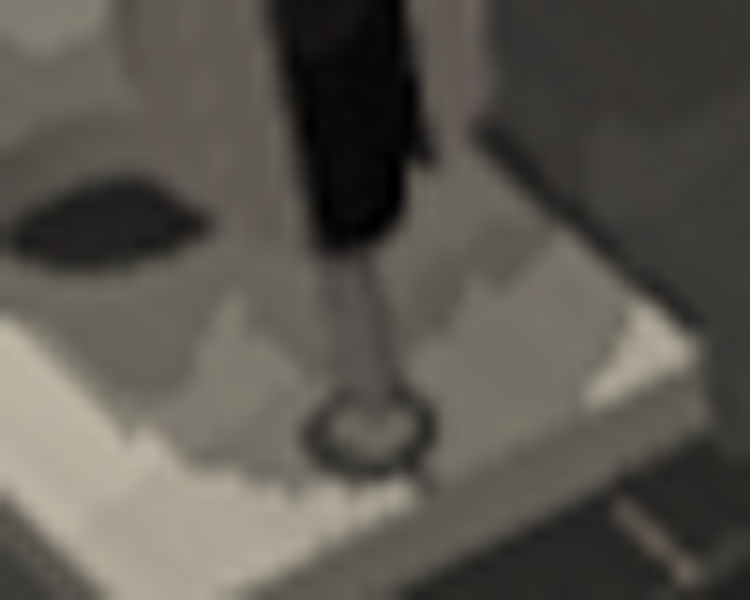

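```bash
python3 - <<'E'
from h import *
s=sum(robot.capture('scene').astype(float) for i in range(2))/2
c=s[138:156,233:257]
c=np.clip((c-40)*255/110,0,255).astype(np.uint8)
cv2.imwrite('pics/s6c.png',cv2.resize(c[:,:,::-1],None,fx=30,fy=30,interpolation=cv2.INTER_CUBIC))
E
```

```text
(no output)
```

View pics/s6c.png

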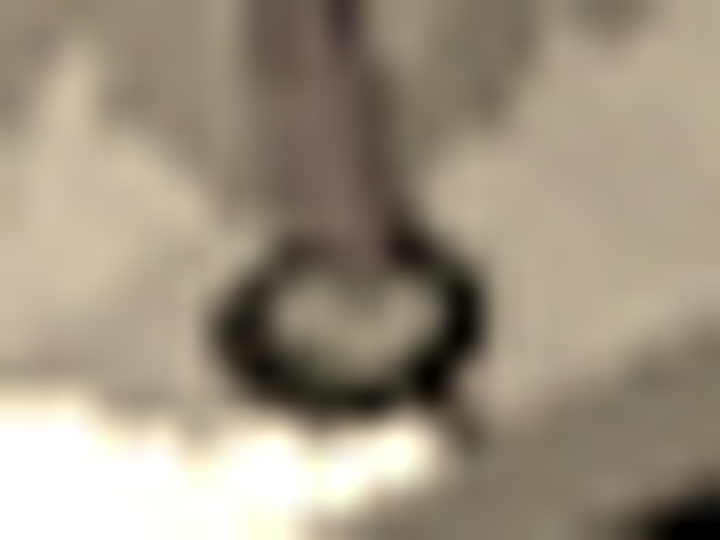

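Call:
{"fn": "arm_command", "kwargs": {
  "deltas": [
    [[0,1.5,0],[0,0,0],1],
    [[0,0,2],[0,0,0],1],
    [[0,0,2],[0,0,0],1],
    [[0,0,0],[0,0,0],1]
  ]
}}

```text
time: 9.28
tool_pos: [580.5, -98.3, 179.0]
orientation: [-2.326, -2.111, 0.001]
contact_force: [-0.1, 0.0, -1.3]
grip_width: 19.1
```

```bash
cat > z.py <<'E'
from h import *
import sys
s=sum(robot.capture('scene').astype(float) for i in range(2))/2
c=s[138:156,233:257]
c=np.clip((c-40)*255/110,0,255).astype(np.uint8)
cv2.imwrite(sys.argv[1],cv2.resize(c[:,:,::-1],None,fx=30,fy=30,interpolation=cv2.INTER_CUBIC))
s=robot.observe();print(s['time'],s['tool_pos'],s['contact_force'],s['moment'])
E
python3 z.py pics/s7c.png
```

```text
9.3833 [580.60592832 -98.33053893 179.32969442] [ 0.1170015  -0.09860724 -0.75544237] [-0.05310664  0.04125262 -0.00263129]
```

View pics/s7c.png

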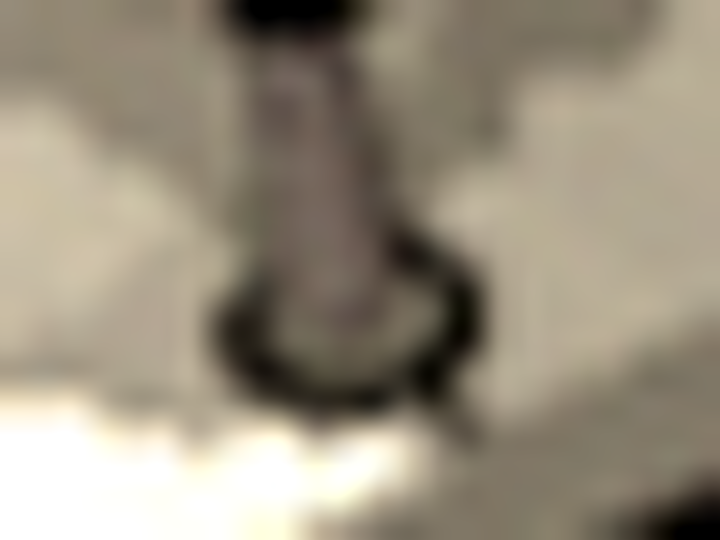

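Call:
{"fn": "arm_command", "kwargs": {
  "deltas": [
    [[1,0.8,0],[0,0,0],1],
    [[0,0,1],[0,0,0],1],
    [[0,0,1],[0,0,0],1],
    [[0,0,0],[0,0,0],1]
  ]
}}

```text
time: 9.72
tool_pos: [581.5, -97.3, 177.3]
orientation: [-2.326, -2.111, 0.0]
contact_force: [0.4, 0.5, -1.4]
grip_width: 19.6
```

```bash
python3 z.py pics/s8c.png
```

```text
9.8167 [581.56885639 -97.37201735 177.44390362] [-0.19136528 -0.44251677 -1.1703253 ] [-0.08868706  0.08906374 -0.00978946]
```

View pics/s8c.png

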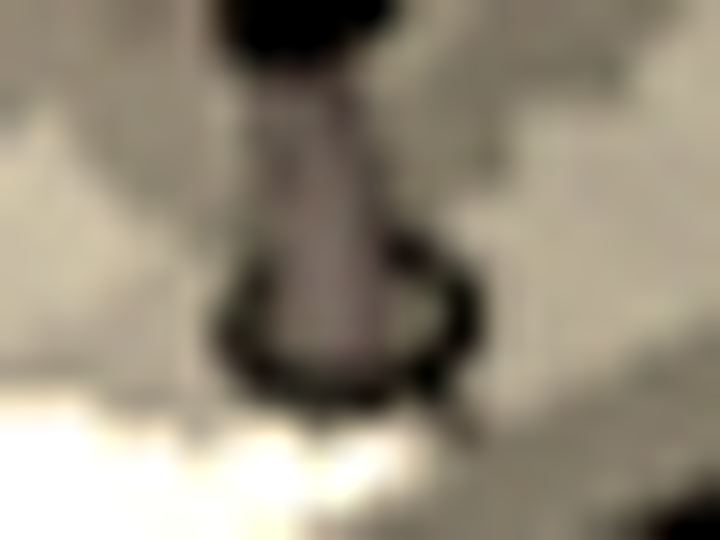

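Call:
{"fn": "arm_command", "kwargs": {
  "deltas": [
    [[0.6,-0.7,0],[0,0,0],1],
    [[0,0,1.5],[0,0,0],1],
    [[0,0,1.5],[0,0,0],1],
    [[0,0,0],[0,0,0],1]
  ]
}}

```text
time: 10.15
tool_pos: [580.8, -96.7, 174.1]
orientation: [-2.326, -2.111, 0.001]
contact_force: [0.1, -0.4, -0.6]
grip_width: 19.8
```

```bash
python3 z.py pics/s9c.png
```

```text
10.25 [580.90259545 -96.7363063  174.42944023] [ 0.19522107  0.04994537 -0.5385523 ] [-0.08688841  0.03910306 -0.03583534]
```

View pics/s9c.png

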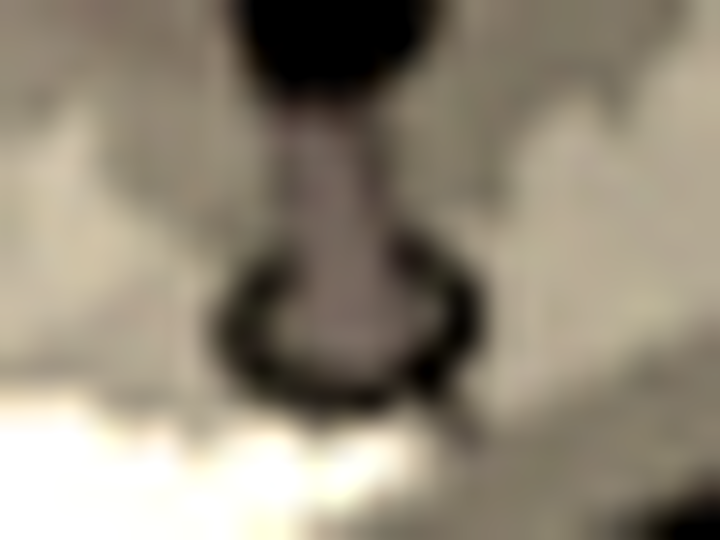

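Call:
{"fn": "arm_command", "kwargs": {
  "deltas": [
    [[0,0,1.5],[0,0,0],1],
    [[0,0,1.5],[0,0,0],1],
    [[0,0,1.5],[0,0,0],1],
    [[0,0,1.5],[0,0,0],1],
    [[0,0,0],[0,0,0],1]
  ]
}}

```text
time: 10.67
tool_pos: [580.8, -96.7, 168.1]
orientation: [-2.326, -2.111, 0.001]
contact_force: [-0.3, 0.4, -0.7]
grip_width: 19.7
```

```bash
python3 z.py pics/s10c.png
```

```text
10.7667 [580.92902819 -96.70658391 168.4219886 ] [-0.47901684  0.38894391 -0.89935508] [-0.0532772   0.05246385 -0.01823203]
```

View pics/s10c.png

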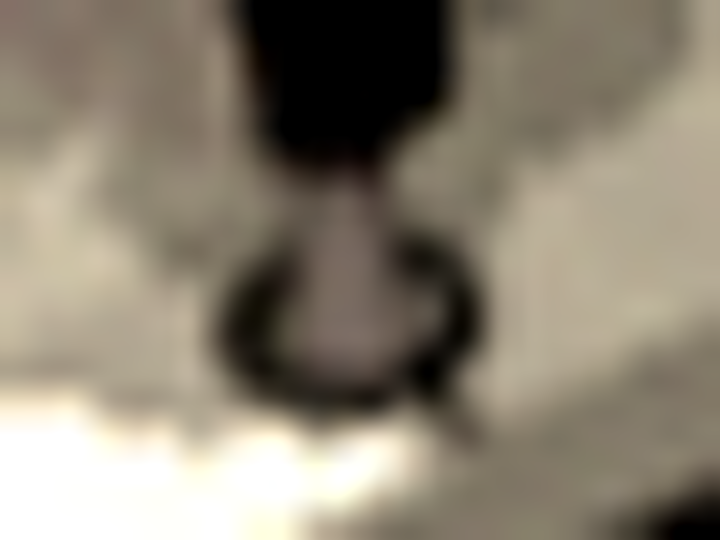

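Call:
{"fn": "arm_command", "kwargs": {
  "deltas": [
    [[0,0,1],[0,0,0],1],
    [[0,0,1],[0,0,0],1],
    [[0,0,0],[0,0,0],1],
    [[0,0,0],[0,0,0],1],
    [[0,0,0],[0,0,0],1]
  ]
}}

```text
time: 11.18
tool_pos: [581.0, -96.7, 166.5]
orientation: [2.326, 2.111, -0.0]
contact_force: [-0.2, -0.4, -1.0]
grip_width: 19.2
```

```bash
python3 z.py pics/s11c.png
```

```text
11.2833 [580.95427404 -96.73999441 166.52011302] [ 0.26946873 -0.37267487 -0.73196994] [-0.04790494  0.02941632  0.00688834]
```

Call:
{"fn": "arm_command", "kwargs": {
  "deltas": [
    [[0.2,-2,0],[0,0,0],1],
    [[0.4,-3,0],[0,0,0],1],
    [[0.4,-3,0],[0,0,0],1],
    [[0.4,-3,0],[0,0,0],1],
    [[0.4,-3,0],[0,0,0],1],
    [[0.4,-3,0],[0,0,0],1],
    [[0.4,-3,0],[0,0,0],1],
    [[0.2,-2,0],[0,0,0],1],
    [[0.1,-1,0],[0,0,0],1],
    [[0,0,0],[0,0,0],1]
  ]
}}

```text
time: 12.12
tool_pos: [558.1, -91.5, 166.5]
orientation: [-2.326, -2.111, 0.0]
contact_force: [0.4, -0.7, -0.7]
grip_width: 19.2
```

```bash
cat > w.py <<'E'
from h import *
import sys
s=sum(robot.capture('scene').astype(float) for i in range(2))/2
c=s[120:170,220:290]
c=np.clip((c-20)*255/140,0,255).astype(np.uint8)
cv2.imwrite(sys.argv[1],cv2.resize(c[:,:,::-1],None,fx=11,fy=11,interpolation=cv2.INTER_CUBIC))
s=robot.observe();print(s['time'],s['tool_pos'],s['contact_force'],s['moment'],s['grip_width'])
E
python3 w.py pics/w1.png
```

```text
12.2167 [558.24098913 -91.48000998 166.43404963] [-0.01799331  0.00771124 -0.82575077] [-0.01404097  0.04046066  0.00313269] 19.57943253173334
```

View pics/w1.png

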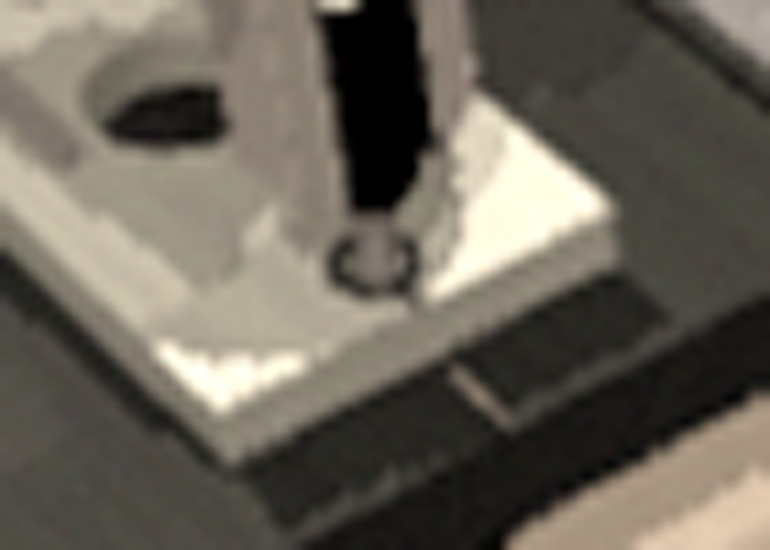

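```bash
python3 - <<'E'
from h import *
B=lambda x,y,z:back('scene',220+(x+5)/11-.5,120+(y+5)/11-.5,z)[:2]
h=B(373,262,130);l=[B(452,368,115),B(515,430,115)];e=B(422,303,130)
a=np.radians(-12.4);X=np.array([np.cos(a),np.sin(a)])
print(h,e,l,[(h-q)@X for q in l],[(e-q)@X for q in l])
E
```

```text
[556.01653623 -91.82256982] [558.85730988 -76.3820932 ] [array([557.7294213 , -71.95810531]), array([563.11819363, -50.75965397])] [np.float64(2.592674925562063), np.float64(1.8816667597395584)] [np.float64(2.051563992715703), np.float64(1.3405558268931987)]
```

Call:
{"fn": "arm_command", "kwargs": {
  "deltas": [
    [[0.1,-1,0],[0,0,0],1],
    [[0.1,-1,0],[0,0,0],1],
    [[0,0,1],[0,0,0],1],
    [[0,0,1],[0,0,0],1],
    [[0,0,1],[0,0,0],1],
    [[0,0,1],[0,0,0],1],
    [[0,0,0],[0,0,0],1]
  ]
}}

```text
time: 12.8
tool_pos: [556.3, -91.2, 162.2]
orientation: [-2.327, -2.111, 0.0]
contact_force: [0.1, 0.3, -1.6]
grip_width: 19.4
```

```bash
python3 w.py pics/w2.png
```

```text
12.9 [556.3673554  -91.24619032 162.40709269] [ 1.25813039 -0.72055356 -1.35344551] [-0.13854015 -0.21520839 -0.03201772] 19.34128324669422
```

Call:
{"fn": "arm_command", "kwargs": {
  "deltas": [
    [[0,0,1],[0,0,0],1],
    [[0,0,1.5],[0,0,0],1],
    [[0,0,1.5],[0,0,0],1],
    [[0,0,1.5],[0,0,0],1],
    [[0,0,1.5],[0,0,0],1],
    [[0,0,1.5],[0,0,0],1],
    [[0,0,1.5],[0,0,0],1],
    [[0,0,0],[0,0,0],1]
  ]
}}

```text
time: 13.57
tool_pos: [556.3, -91.2, 152.2]
orientation: [-2.326, -2.111, 0.0]
contact_force: [1.6, 0.3, -1.0]
grip_width: 19.6
```

```bash
python3 w.py pics/w3.png
```

```text
13.6667 [556.30430731 -91.252828   152.39538847] [ 1.0528085  -0.74076576 -1.48484838] [-0.14011059 -0.16524838 -0.06325823] 19.575337253866728
```

View pics/w3.png

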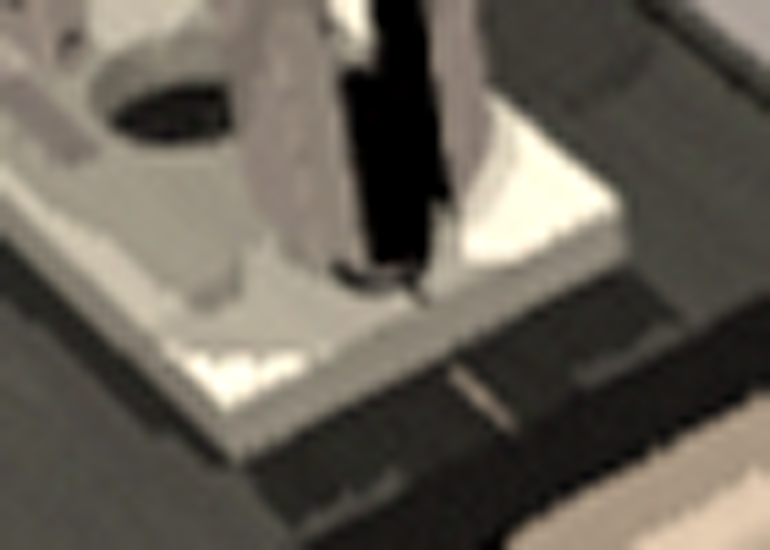

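Call:
{"fn": "arm_command", "kwargs": {
  "deltas": [
    [[0,0,1.5],[0,0,0],1],
    [[0,0,1.5],[0,0,0],1],
    [[0,0,1.5],[0,0,0],1],
    [[0,0,0.8],[0,0,0],1],
    [[0,0,0],[0,0,0],1]
  ]
}}

```text
time: 14.08
tool_pos: [556.3, -91.2, 147.0]
orientation: [-2.327, -2.111, 0.0]
contact_force: [0.5, 0.4, -1.5]
grip_width: 19.5
```

```bash
python3 w.py pics/w4.png
```

```text
14.1833 [556.35122646 -91.24101165 147.14039318] [ 0.93795779  0.04587043 -0.93471469] [-0.1314814  -0.13586648 -0.0523285 ] 19.51107267061507
```

View pics/w4.png

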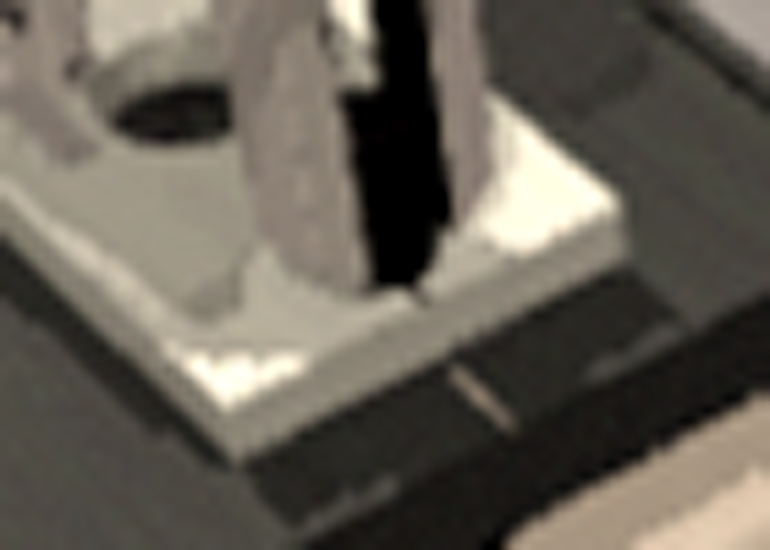

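Call:
{"fn": "arm_command", "kwargs": {
  "deltas": [
    [[0,0,0],[0,0,0],0.3],
    [[0,0,0],[0,0,0],0.3],
    [[0,0,0],[0,0,0],0.2],
    [[0,0,0],[0,0,0],0],
    [[0,0,0],[0,0,0],-0.2],
    [[0,0,0],[0,0,0],-0.2],
    [[0,0,0],[0,0,0],-0.2]
  ]
}}

```text
time: 14.77
tool_pos: [556.4, -91.2, 147.2]
orientation: [2.327, 2.111, -0.0]
contact_force: [0.8, -0.2, 0.2]
grip_width: 56.0
```

```bash
python3 w.py pics/w5.png
```

```text
14.8667 [556.37801755 -91.2447608  147.19503124] [ 3.87982537e-04  5.69951390e-01 -6.90532822e-01] [-0.0471221   0.02116355  0.00843172] 55.98984717327736
```

View pics/w5.png

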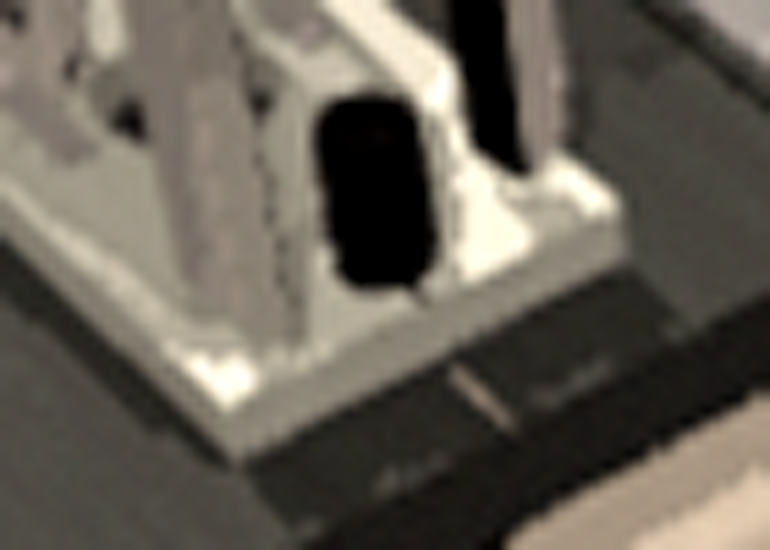

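Pin stands with its knob on the plate. Retreat upwards and check.

Call:
{"fn": "arm_command", "kwargs": {
  "deltas": [
    [[0,0,-5],[0,0,0],-0.2],
    [[0,0,-12],[0,0,0],-0.2],
    [[0,0,-20],[0,0,0],-0.2],
    [[0,0,-25],[0,0,0],-0.2],
    [[0,0,-25],[0,0,0],-0.2],
    [[0,0,-25],[0,0,0],-0.2],
    [[0,0,-15],[0,0,0],-0.2],
    [[20,0,-5],[0,0,0],-0.2],
    [[30,0,0],[0,0,0],-0.2],
    [[35,0,0],[0,0,0],-0.2],
    [[35,0,0],[0,0,0],-0.2],
    [[25,0,0],[0,0,0],-0.2]
  ]
}}

```text
time: 15.87
tool_pos: [570.4, 56.2, 280.4]
orientation: [2.325, 2.113, 0.002]
contact_force: [0.1, 0.9, 0.7]
grip_width: 56.2
```

Call:
{"fn": "arm_command", "kwargs": {
  "deltas": [
    [[25,0,0],[0,0,0],-0.2],
    [[35,0,0],[0,0,0],-0.2],
    [[35,0,0],[0,0,0],-0.2],
    [[20,0,0],[0,0,0],-0.2],
    [[0,0,0],[0,0,0],-0.2],
    [[0,0,0],[0,0,0],-0.2]
  ]
}}

```text
time: 16.37
tool_pos: [581.5, 168.3, 279.9]
orientation: [2.324, 2.113, 0.0]
contact_force: [-0.5, -0.5, -0.4]
grip_width: 56.3
```

```bash
python3 w.py pics/w6.png; python3 - <<'E'
from h import *
s=robot.capture('scene');t=robot.capture('top');crop(t,370,160,490,285,4.5,'pics/t6.png');cv2.imwrite('pics/s6.png',s[:,:,::-1])
for c in('scene','top'):
  for k in('lock_pin','plate_hole','plate_mid','notch'):print(c,k,[(np.round(r['position'],1),r['score']) for r in robot.mark_of(k,c)[:2]])
E
```

```text
16.4667 [581.69204385 166.29828644 279.91813519] [-0.25542753  0.25561646  0.19515314] [-0.09894345  0.06620312 -0.00515673] 56.7692453784406
scene lock_pin [(array([555.6, -92.5,  98.5]), 0.74)]
scene plate_hole [(array([556.6, -91.3, 135.1]), 0.78)]
scene plate_mid [(array([ 546.5, -150.3,  129. ]), 0.64)]
scene notch [(array([558.6, -94.7, 114.2]), 0.74)]
top lock_pin [(array([555.7, -93.5,  94.6]), 0.56)]
top plate_hole [(array([557.2, -91. , 123.6]), 0.95)]
top plate_mid [(array([ 541.5, -149.6,  127.2]), 0.89)]
top notch [(array([556.8, -92.8, 121.4]), 0.65)]
```

View pics/w6.png

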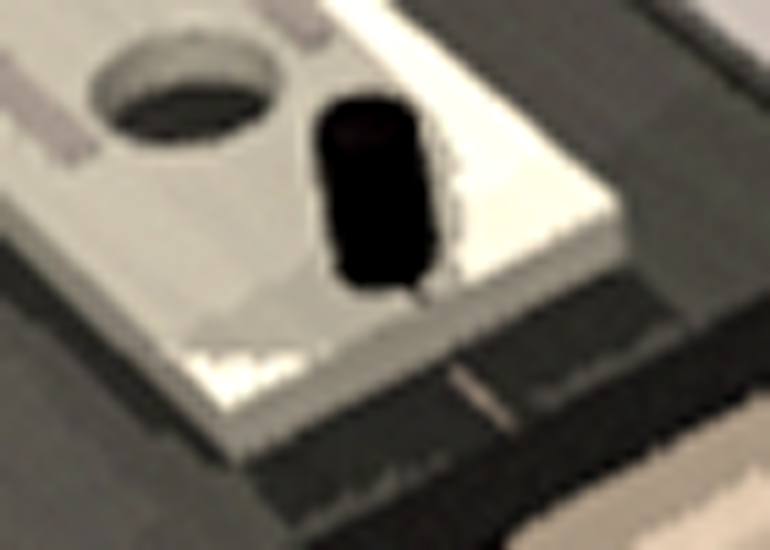

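View pics/t6.png

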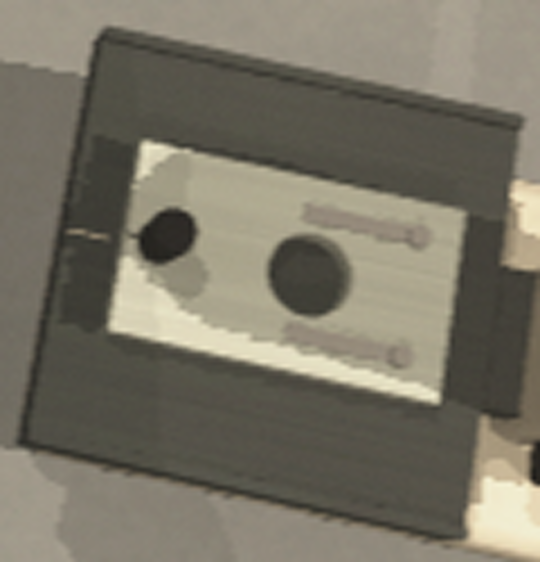

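View pics/s6.png

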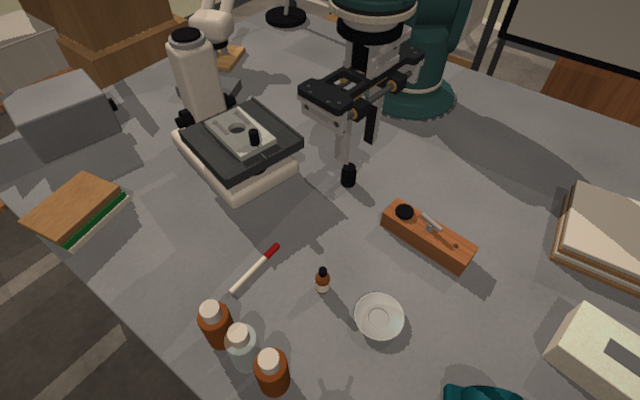

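```bash
python3 - <<'E'
from h import *
T=lambda x,y:(370+x/4.5,160+y/4.5)
c=[back('top',*T(*p),130) for p in[(142,139),(468,212),(441,404),(107,333)]]
b=[back('top',*T(*p),115) for p in[(103,30),(523,122),(463,537),(22,443)]]
a=np.radians(-12.4);X=np.array([np.cos(a),np.sin(a)])
d=(np.mean(c,0)-np.mean(b,0))[:2];print(np.mean(c,0),d,d@X)
e=back('top',*T(132,236),130);print([(e-back('top',*T(*p),115))[:2]@X for p in((68,232),(110,238))])
l=[back('top',*T(*p),115)for p in((68,232),(110,238))]
# plate pos before by same method
E
```

```text
[ 541.15331281 -150.70968383  130.        ] [ 0.90540422 -0.78469501] 1.0527849391744537
[np.float64(1.40904264557259), np.float64(-0.10426674450580138)]
```

```bash
python3 -c "
from workcell import robot
print(robot.job_done())"
```

```text
the job is handed in; nothing more can be done
None
```

The locking pin is home in the notch with its knob down on the plate. The gripper is open and clear of everything, and I handed the job in at about 17 s.

**What I did:** I took the pin from the rack and lowered it about 14 mm into the plate hole (from the gripper height) while the plate was about 26 mm from the locked position. I then dragged the plate about 25 mm in -x and lowered the pin into the notch. No force above about 2 N showed in the readings I took. I released it about 1 mm above the plate, and it settled.

**Last checks:**
- **Plate:** the top view puts it about 1 mm from the locked position (−0.1 to +1.4 mm depending on the feature measured), and the limit is 5 mm.
- **Pin:** the recogniser puts its tip at z of about 95–98 mm, so 17–20 mm below the notch mouth. It looks upright, with its knob on the plate.
- **Other things:** the other two tools and the bystanders look unmoved in the pictures. I did not measure their positions again.

**Disagreement:** the two cameras differed by 1–5 mm on positions, and single-camera estimates of the tip before it entered the hole differed by up to 3 mm. I settled that with small corrections from close-up pictures as I lowered the pin.

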